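Feed the combustion boat into the furnace and lock the inlet

ROBOT

A 7-joint arm with a two-finger parallel gripper is mounted at the origin on a cart in front of the work surface, level with it; the furniture and walls round the work are solid. World frame = base frame: x ahead of the robot, y to its left, z up, the work surface at z = 0. Lengths are in m, angles in rad, forces in N, time in s.
With the tool pointing down it reaches from about 0.425 to 0.875 m from the base axis. Payload 4.7 kg.
Tool frame: the origin (TCP) lies between the finger pads; the fingertips stand ahead of it and the grasp point (between the pads) lies 3 mm ahead of it (tips_ahead is the z of the fingertips in the tool frame, in m); z points along the fingers, y is the line along which they close (so a half turn about z gives the same grasp; the last joint's range is limited). The gripper opens to 85 mm and grips with 20 to 120 N. Pads are 22 mm wide; open, the fingers measure 114 mm over their backs; the gripper's body (76 mm by 85 mm) begins 54 mm behind the grasp point. The pads swing forward as they close: fully open they stand 13 mm farther back than shut.
Start: joints at [1.151, 0.321, -0.07, 1.45, 0.023, 1.371, -0.057], TCP at [0.273, -0.59, 0.253] pointing down, gripper open.
Joint ranges: [-2.86, 2.86], [-0.3, 2.09], [-1.38, 1.24], [0.06, 2.45], [-1.56, 4.7], [0.09, 2.05], [-2.69, 2.69]. Speed limits (rad/s): [2.57, 2.57, 3.14, 3.14, 3.14, 3.14, 3.14].

INTERFACE

Orientations are given as a 3x3 rotation matrix whose columns are the frame's x, y, z axes.
In Python, from cell import * gives the robot as it stands.
- The arm moves only by the shell command python3 -m handwheel 'ROWS' [FORCE]. ROWS is JSON, one flat list of numbers, 5 for each row, row after row: the shift along the tool's x, y, z as a fraction of full scale, then the turn about the tool's z as a fraction of full scale, then the opening, from -1 (shut) to 1 (fully open). A call has exactly 10 rows; each row shifts and turns the commanded pose from where the row before left it, along the tool's axes as they then stand; what a row does not reach is not made up. Full scale, the value 1, is 0.025 m for a shift and 0.12 rad for a turn. A row lasts 1/10 s, in which the tool goes at most 50 mm and 8.59 degrees, less where a joint would pass 70% of its speed; a pose out of reach is approached as far as the arm can. A call with a number of a shift or a turn outside -1 to 1 is refused whole. A call with a gripper value outside its range is refused whole. The fingers move at their own pace and stop on an object; FORCE is the grip in N (left out, the last holds). Time passes only in rows, so rows that do not move let the fingers close, or fill a call up. It gives the time, the measured TCP pose, the force, the opening and the grip force at its end, in the units of the state.
- state(): the state, without advancing time (a new reading comes with each control period).
- camera(name): name is "side" or "top" or "wrist"; returns the picture (400x640x3 uint8, red, green, blue); there is no depth.
- calibration(name): a dict with "mtx" (3x3 intrinsics, pixels), "R" (3x3) and "t" (3): a world point X has camera coordinates R X + t; the wrist camera has in their place "mount" (4x4, takes a point from camera to tool coordinates, whose origin is the TCP and whose axes are the flange's). Camera axes: x right, y down, z forward; pixel columns grow to the right and rows downward; lengths in m; the calibration is good to about 2 mm. The wrist camera is an equidistant fisheye: a pixel r from the principal point sees the ray r / f radians off the axis. A picture is of the moment at which its call begins: read the wrist's pose just before it. calibration takes no time and is no camera call.
- finish_job(): hands the job in; it is judged then, once.
The state is a dict: "time": time; "joint_pos": joint angles; "joint_velocities": joint speeds; "effort": joint torques, N m; "ee_pos": TCP position; "tcp_rot": TCP orientation; "contact_force": force on the tool from outside, world axes, zero at the start; "ft_torque": the same for the moment, N m; "opening": finger opening in m; "gripper_force": force on a finger pad.
Only numpy, scipy, OpenCV 4.12 (cv2) and the standard library are available. Lean on these libraries where they do the work, as an engineer would, in place of code of your own. Each camera call takes 0.05 s, during which the arm holds its last target. There are 200 camera calls.

TASK

The boat is ready on the ladle of the furnace inlet. With the fingertips only, push the push rod's upright handle along the slot of its guide tube until the boat is fully home in the furnace, then push the handle round the corner of the slot, over and down towards you, to the end of the short leg so that the rod is locked. Do not grip the handle, do not touch the boat, and leave everything lying round it in place.

Things in the scene. Friction and masses are not known exactly. Their poses are not given: they have to be found in the camera images.
- inlet: Boat inlet fixed to the worktop: base plate 400x120 mm; white furnace housing at its +x end (x 50 to 190, 136 wide, 160 mm high); loading gap; at its -x end a level aluminium guide tube (x -195 to -45, 52 mm diameter, end collars 60 mm, axis at z = 80 mm). Origin: centre of the base plate at worktop height; +x points along the rod to the furnace, -y to the robot's side, z up.
- slot_start (a point): Point on the tube's axis (inlet x = -170 mm, z = 80 mm) below the start of the L-shaped slot. The slot, 10 mm wide, is cut through the tube wall; its long leg runs along the top of the tube from here to slot_corner. Axes as the inlet. The slot's edges keep the handle upright all along the long leg.
- slot_corner (a point): Point on the tube's axis (inlet x = -70 mm, z = 80 mm) below the corner of the slot. Here the short leg runs 60 degrees round the tube, from the top down towards inlet -y (the robot). The handle can be turned over only here, with the rod fully home; once over, the rod cannot go back.
- push_rod (a joint): Travel of the push rod towards the furnace (inlet +x), m: 0 = drawn back (start), 0.100 = hard stop, boat fully home and stem at the corner. Moves stiffly (about 3 N of friction), stays where it is left.
- handle (a joint): Turn of the handle about the rod's axis, rad: 0 = upright in the long leg (play 0.06 either way, up to 0.14 if pushed hard), grows as it goes over towards inlet -y (the robot) and down, 1.047 = hard stop at the end of the short leg (locked). Stiff collar: needs about 1 N at the grip, stays where it is left.
- grip (a point): Centre of the handle's black square hand grip (24x24 mm across, 34 mm long along the stem), 61 mm from the rod's axis; upright its centre is 141 mm and its top 158 mm above the worktop. Below it a 7 mm steel stem passes through the slot. Site axes: z along the stem away from the rod's axis, x as inlet x, y turns with the handle (upright: inlet +y).
- furnace_mouth (a point): Centre of the open mouth of the furnace's ceramic tube (inside diameter 31 mm), at inlet x = 34 mm, height 80 mm; axes as the inlet.
- boat: White porcelain combustion boat, 16x52x10 mm, standing loose in the shallow steel ladle at the end of the push rod, in the loading gap. Origin: centre of its underside, 73 mm above the worktop; it starts near inlet x = -8 mm and is carried along by the ladle (165 mm ahead of the handle) to about x = 92 mm. Its long axis (its y) lies along the rod.
- cheek_rear: Rubber inlay on the side of the grip that faces away from the furnace (inlet -x), 3x16x26 mm. Origin on the rod's axis below the grip; turns with the handle.
- cheek_front: The same inlay on the furnace side (+x) of the grip; same origin.
- cheek_near: The same inlay on the side that faces inlet -y (the robot) when upright; same origin.
- cheek_far: The same inlay on the side that faces inlet +y (away from the robot) when upright; same origin.
- spare_boat: Bystander: empty white porcelain combustion boat, 16x52x10 mm, lying on the worktop on the robot's side of the inlet. Origin: centre of its underside.
- tweezers: Bystander: steel tweezers, 14x126x9 mm, lying flat on the worktop on the robot's side of the inlet. Origin: centre of its underside.
- weighing_bottle_a: Bystander: stoppered glass weighing bottle, 41 mm wide, 45 mm tall, behind the inlet. Origin: centre of its underside.
- weighing_bottle_b: Bystander: a second glass weighing bottle of the same size, behind the inlet. Origin: centre of its underside.
- notebook: Bystander: dark closed notebook, 108x156x15 mm, to the right of the inlet. Origin: centre of its underside.
- spatula: Bystander: steel spatula, 16x184x6 mm, lying flat to the right of the inlet. Origin: centre of its underside.

How it is judged:
By the outcome, as a careful person would: the job done as asked, in the order asked, and still so for the second after the job is handed in, with the robot touching nothing.
It also fails if it takes over 45 s, if anything falls off the work surface, if the arm or the gripper's body presses on something with over 40 N, if the wrist force passes 120 N, or if a joint passes its speed limit or range.

## Working session

There is one attempt and no reset: what is moved stays moved. The work goes in short steps, Python scripts to look and compute and a shell command to move; the robot and the scene stay as the last step left them, time stands still between calls to the robot, and variables do not carry over. Pictures are saved under pics/ and viewed, at most 10 in all, crops included, and the job is handed in when it is done.

```bash
mkdir -p pics; ls; python3 - <<'E'
from cell import *
import cv2
s=state();print(s)
for n in("side","top"):
    im=camera(n);cv2.imwrite(f"pics/{n}0.png",im[:,:,::-1]);c=calibration(n);print(n,c)
print(calibration("wrist"))
E
```

```text
pics
{'time': 0.0, 'joint_pos': array([ 1.15110666,  0.32185241, -0.07009092,  1.4517195 ,  0.02261732,
        1.37082206, -0.05690263]), 'joint_velocities': array([ 0.00043697,  0.00055503,  0.00068275, -0.00023434,  0.00059556,
        0.00016714, -0.00067486]), 'effort': array([-8.46908588e-04, -4.93596053e+01, -3.82375382e-01, -3.14343631e+01,
        1.30559353e-02,  1.13477925e-02, -1.05515178e-05]), 'ee_pos': array([ 0.27293755, -0.5893424 ,  0.25218209]), 'tcp_rot': array([[ 9.07363286e-01,  4.20346241e-01, -9.51190009e-04],
       [ 4.20347301e-01, -9.07361557e-01,  1.77530000e-03],
       [-1.16832565e-04, -2.01067220e-03, -9.99997972e-01]]), 'contact_force': array([ 0.56502102, -0.43867008, -0.27307079]), 'ft_torque': array([0.02769382, 0.04119578, 0.02022072]), 'gripper_force': 0.0, 'opening': 0.08583666465713569}
side {'mtx': array([[451.49998114,   0.        , 315.20715785],
       [  0.        , 451.49998114, 191.84245893],
       [  0.        ,   0.        ,   1.        ]]), 'R': array([[-0.88684575, -0.46185767, -0.01386018],
       [-0.21107419,  0.43161744, -0.877
[... 292 characters left out ...]
0130729, -0.99957552, -0.02910434],
       [-0.9980388 ,  0.00312566, -0.06252025],
       [ 0.06258468,  0.02896553, -0.99761924]]), 't': array([-0.21593496,  0.55014249,  0.9689104 ])}
{'mtx': array([[309.70691629,   0.        , 321.12834398],
       [  0.        , 309.70691629, 200.53288076],
       [  0.        ,   0.        ,   1.        ]]), 'mount': array([[-2.96719249e-04, -9.53950986e-01, -2.99962378e-01,
         7.66060755e-02],
       [ 9.99999956e-01, -2.81138779e-04, -9.51006607e-05,
        -4.40080024e-04],
       [ 6.39031247e-06, -2.99962393e-01,  9.53951028e-01,
        -1.20261012e-01],
       [ 0.00000000e+00,  0.00000000e+00,  0.00000000e+00,
         1.00000000e+00]])}
```

View pics/side0.png

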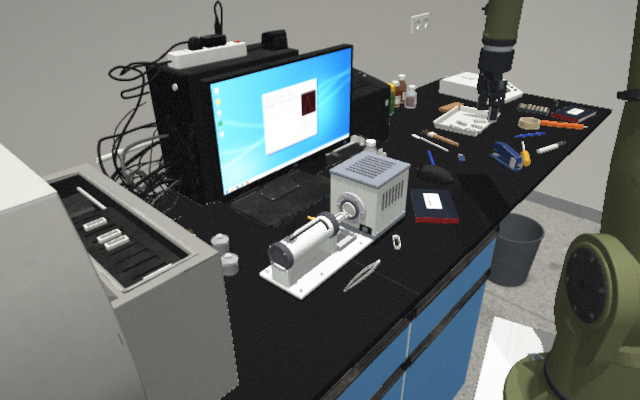

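View pics/top0.png

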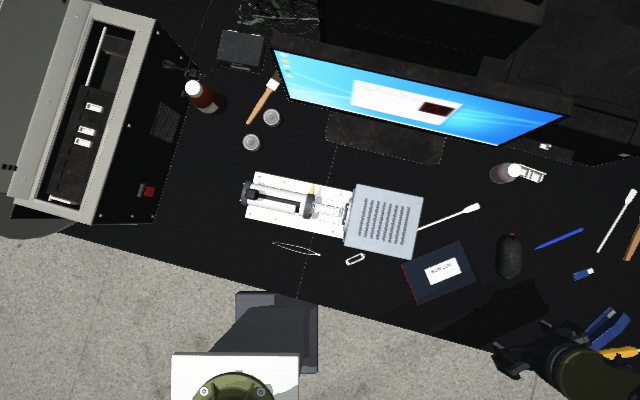

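The top view shows the tube running from (248,193) to (310,205) and the furnace around (385,222). In the side view the tube runs from (283,255) to (330,222). The grip is dark, so I'm enlarging both.

```bash
python3 - <<'E'
import cv2,numpy as np
a=cv2.imread("pics/top0.png")[160:270,230:435];b=cv2.imread("pics/side0.png")[140:305,250:420]
f=lambda x,k:cv2.resize(x,None,fx=k,fy=k,interpolation=cv2.INTER_CUBIC)
g=lambda x:(255*(x/255.)**.6).astype('uint8')
cv2.imwrite("pics/tc.png",g(f(a,3.9)));cv2.imwrite("pics/sc.png",g(f(b,3.6)))
E
```

```text
(no output)
```

View pics/tc.png

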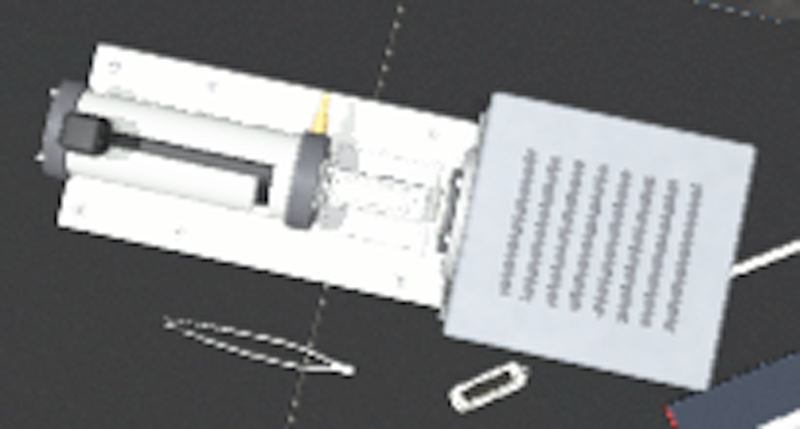

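View pics/sc.png

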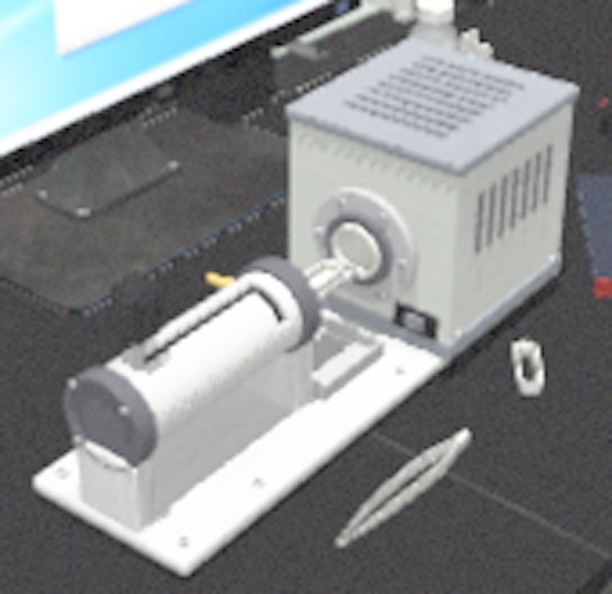

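```bash
cat > h.py <<'E'
import numpy as np
from cell import *
from scipy.optimize import least_squares
def proj(n,X):
    c=calibration(n);p=(c["R"]@np.atleast_2d(X).T).T+c["t"];q=p@c["mtx"].T;return q[:,:2]/q[:,2:]
def W(p,X):
    X=np.atleast_2d(X);c,s=np.cos(p[2]),np.sin(p[2])
    return np.c_[p[0]+c*X[:,0]-s*X[:,1],p[1]+s*X[:,0]+c*X[:,1],X[:,2]]
E
python3 - <<'E'
from h import *
P=.001
T=[(98,43,-200,60,-1),(58,226,-200,-60,-1),(492,93,50,68,160),(755,148,190,68,160),(708,390,190,-68,160),(443,335,50,-68,160)]
S=[(185,575,-200,-60,-1),(35,485,-200,60,-1),(288,103,50,68,160),(465,170,50,-68,160),(578,90,190,-68,160),(410,38,190,68,160),(355,245,34,0,80)]
def pts(L,h): 
    X=np.array([l[2:] for l in L],float)*P; X[X[:,2]<0,2]=h; return X
tp=np.array([l[:2] for l in T])/3.9+[230,160];sp=np.array([l[:2] for l in S])/3.6+[250,140]
def r(p,dz=0):
    z=np.array([0,0,p[4]])
    return np.r_[(proj("top",W(p,pts(T,p[3]))+z)-tp).ravel(),(proj("side",W(p,pts(S,p[3]))+z)-sp).ravel()]
o=least_squares(r,[.5,.2,-1.7,.01,0],loss="soft_l1");print(o.x,o.cost);print(r(o.x).reshape(-1,2).round(1))
p=o.x
for nm,X in dict(grip=(-.17,0,.141),gtop=(-.17,0,.158),corner=(-.07,0,.141)).items():
    w=W(p,X);print(nm,w.round(4),(proj("top",w)-[230,160])*3.9,(proj("side",w)-[250,140])*3.6)
np.save("p.npy",p)
for n in("top","side"):
    c=calibration(n);print(-c["R"].T@c["t"])
E
```

```text
[ 5.08032019e-01 -2.35094357e-01 -1.78717762e+00  7.40249817e-03
 -8.93109803e-04] 7.183528236242182
[[ 0.9  0.3]
 [ 0.6 -0.4]
 [ 0.8 -0.4]
 [-1.7 -0.6]
 [-2.6  0.8]
 [-0.1  0.4]
 [ 0.7 -0.5]
 [ 0.1  0.1]
 [-0.2  0.5]
 [-0.4 -1.3]
 [ 0.4 -0.6]
 [-0.2 -0.2]
 [-0.2  2.3]]
grip [[ 0.5445 -0.0691  0.141 ]] [[ 83.22388212 130.1281331 ]] [[134.36917225 307.18933512]]
gtop [[ 0.5445 -0.0691  0.158 ]] [[ 76.88568605 128.11120545]] [[132.99531006 280.62713915]]
corner [[ 0.5231 -0.1667  0.141 ]] [[256.82622938 167.94224482]] [[251.1526127 234.3560034]]
[ 0.48814231 -0.24562786  0.99471406]
[0.14685079 0.56199531 0.62199414]
```

```bash
python3 -m handwheel '[0.5,-0.6,0,0.54,-1, 0.5,-0.6,0,0.54,-1, 0.5,-0.6,0,0.54,-1, 0.5,-0.6,0,0.54,-1, 0.5,-0.6,0,0.54,-1, 0.5,-0.6,0,0.54,-1, 0.5,-0.6,0,0.54,-1, 0.5,-0.6,0,0.54,-1, 0.5,-0.6,0,0.54,-1, 0.5,-0.6,0,0.54,-1]' 60
cat >> h.py <<'E'
p=np.load("p.npy")
def to(X):
    "shift needed in tool axes, full scales, to bring TCP to inlet point X"
    s=state();R=s["tcp_rot"];return (R.T@(W(p,X)[0]-s["ee_pos"])/.025).round(2)
def where():
    s=state();d=s["ee_pos"]-np.r_[p[:2],0];c,n=np.cos(p[2]),np.sin(p[2]);M=np.array([[c,n,0],[-n,c,0],[0,0,1]])
    print("t",round(s["time"],2),"inlet mm",(M@d*1000).round(1),"F",(M@s["contact_force"]).round(1),"Rtool in inlet",(M@s["tcp_rot"]).round(3).tolist(),"open",s["opening"])
E
python3 - <<'E'
from h import *
import cell;print([ (k,getattr(cell,k)) for k in dir(cell) if 'tip' in k])
where();print(to((-.215,0,.253)))
E
```

```text
time: 1.1
ee_pos: [0.3741, -0.4256, 0.2529]
tcp_rot: [[0.977, -0.215, -0.001], [-0.215, -0.977, 0.001], [-0.001, -0.0, -1.0]]
contact_force: [-0.2, -1.0, -0.1]
opening: 0.0001
gripper_force: 0.0
[('tips_ahead', 0.022)]
t 1.1 inlet mm [214.8 -89.9 252.9] F [ 1.   0.1 -0.1] Rtool in inlet [[0.001, 1.0, -0.0], [1.0, -0.001, -0.001], [-0.001, -0.0, -1.0]] open 0.00011633915410388602
[  3.59 -17.19   0.  ]
```

```bash
python3 -m handwheel '[0.2,-0.9,0,0,-1, 0.2,-0.9,0,0,-1, 0.2,-0.9,0,0,-1, 0.2,-0.9,0,0,-1, 0.2,-0.9,0,0,-1, 0.2,-0.9,0,0,-1, 0.2,-0.9,0,0,-1, 0.2,-0.9,0,0,-1, 0.2,-0.9,0,0,-1, 0.2,-0.9,0,0,-1]' >/dev/null
python3 -m handwheel '[0.2,-0.9,0,0,-1, 0.2,-0.9,0,0,-1, 0.2,-0.9,0,0,-1, 0.2,-0.9,0,0,-1, 0.2,-0.9,0,0,-1, 0.2,-0.9,0,0,-1, 0.2,-0.9,0,0,-1, 0.2,-0.9,0,0,-1, 0.2,-0.9,0,0,-1, 0,0,0,0,-1]' | head -2
python3 - <<'E'
from h import *
import cv2
where();s=state();im=camera("wrist")
c=calibration("wrist");m=c["mtx"];M=c["mount"]
def wp(X):
    t=s["tcp_rot"].T@(X-s["ee_pos"]);q=np.linalg.inv(M)@np.r_[t,1];q=q[:3]
    th=np.arctan2(np.hypot(q[0],q[1]),q[2]);u=q[:2]/np.hypot(q[0],q[1])*th*m[0,0];return u+m[:2,2]
for n,X in dict(gtop=(-.17,0,.158),corner=(-.07,0,.106),c1=(-.2,.06,.007),c2=(-.2,-.06,.007),f1=(.05,.068,.16),f2=(.05,-.068,.16)).items(): print(n,wp(W(p,X)[0]).round(1))
cv2.imwrite("pics/w1.png",(255*(im[:,:,::-1]/255.)**.6).astype('uint8'))
E
```

```text
time: 3.1
ee_pos: [0.5581, -0.0247, 0.2529]
t 3.1 inlet mm [-216.2    3.7  252.9] F [-0.2  0.1  0.8] Rtool in inlet [[-0.008, 1.0, -0.002], [1.0, 0.008, -0.001], [-0.001, -0.002, -1.0]] open -7.122500569415613e-05
gtop [383.4 216.7]
corner [471.2 197.8]
c1 [336.1 123.2]
c2 [334.3 219.3]
f1 [601.2 147.8]
f2 [571.1 275.1]
```

View pics/w1.png

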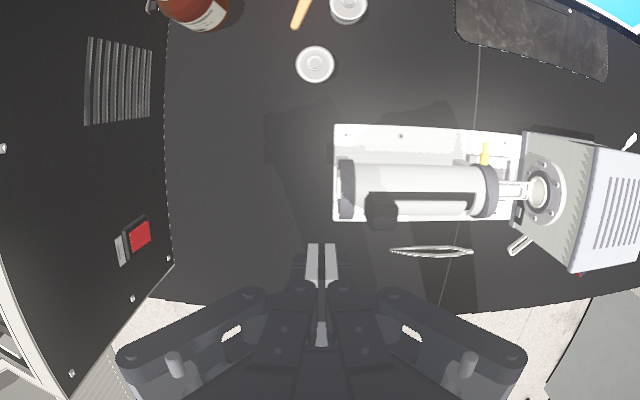

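The wrist view shows the plate corners at (333,124) and (333,221), and the grip near (382,213). Both match the fitted pose to about 2–3 mm. Next I descend behind the grip.

```bash
python3 -m handwheel '[-0.15,0,0.8,0,-1, 0,0,0.8,0,-1, 0,0,0.8,0,-1, 0,0,0.8,0,-1, 0,0,0.8,0,-1, 0,0.1,0,0,-1, 0,0.1,0,0,-1, 0,0.1,0,0,-1, 0,0,0,0,-1, 0,0,0,0,-1]' >/dev/null
python3 - <<'E'
from h import *
import cv2
where();im=camera("side")[180:260,240:360,::-1];im2=camera("wrist")[160:300,270:450,::-1]
f=lambda x,k:cv2.resize((255*(x/255.)**.5).astype('uint8'),k,interpolation=cv2.INTER_CUBIC)
cv2.imwrite("pics/b.png",np.hstack([f(im,(400,267)),f(im2,(343,267))]))
E
```

```text
t 4.15 inlet mm [-204.3    1.   154.3] F [-0.3 -0.  -0.3] Rtool in inlet [[-0.002, 1.0, 0.0], [1.0, 0.002, 0.002], [0.002, 0.0, -1.0]] open 0.0001474043851037701
```

View pics/b.png

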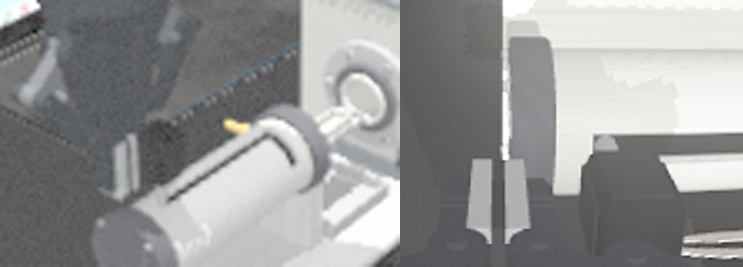

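The tips (crop 125,170) stand just behind the dark grip (155,150), at grip height and with no contact. I creep forward.

```bash
python3 -m handwheel '[0,0.1,0,0,-1, 0,0.1,0,0,-1, 0,0.1,0,0,-1, 0,0.1,0,0,-1, 0,0.1,0,0,-1, 0,0.1,0,0,-1, 0,0.1,0,0,-1, 0,0.1,0,0,-1, 0,0,0,0,-1, 0,0,0,0,-1]' >/dev/null
python3 - <<'E'
from h import *
where()
E
```

```text
t 5.25 inlet mm [-184.     0.5  153.3] F [-1.3 -0.3 -0.7] Rtool in inlet [[-0.002, 1.0, 0.001], [1.0, 0.002, 0.0], [0.0, 0.001, -1.0]] open -8.495339849918565e-05
```

```bash
python3 -m handwheel '[0,0.2,0,0,-1, 0,0.2,0,0,-1, 0,0.2,0,0,-1, 0,0.2,0,0,-1, 0,0.2,0,0,-1, 0,0.2,0,0,-1, 0,0.2,0,0,-1, 0,0.2,0,0,-1, 0,0.2,0,0,-1, 0,0.2,0,0,-1]' >/dev/null
python3 - <<'E'
from h import *
import cv2
where();im=camera("side")[170:260,240:360,::-1];im2=camera("top")[175:225,235:335,::-1]
f=lambda x,k:cv2.resize((255*(x/255.)**.5).astype('uint8'),k,interpolation=cv2.INTER_CUBIC)
cv2.imwrite("pics/c.png",np.hstack([f(im,(356,267)),f(im2,(444,267))]))
E
```

```text
t 6.25 inlet mm [-134.1    0.6  153.3] F [-3.9  0.2 -0.3] Rtool in inlet [[-0.002, 1.0, 0.0], [1.0, 0.002, 0.0], [0.0, 0.0, -1.0]] open -0.00030611814756069156
```

View pics/c.png

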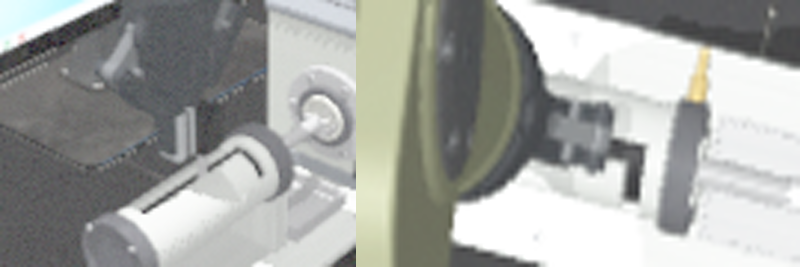

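The tips are pushing the handle along the slot (force −3.9 N along x) and the boat is moving into the mouth. I continue, slowing near the stop.

```bash
python3 -m handwheel '[0,0.2,0,0,-1, 0,0.2,0,0,-1, 0,0.2,0,0,-1, 0,0.2,0,0,-1, 0,0.2,0,0,-1, 0,0.2,0,0,-1, 0,0.04,0,0,-1, 0,0.04,0,0,-1, 0,0.04,0,0,-1, 0,0.04,0,0,-1]' >/dev/null
python3 -c "from h import *;where()"
python3 -m handwheel '[0,0.04,0,0,-1, 0,0.04,0,0,-1, 0,0.04,0,0,-1, 0,0.04,0,0,-1, 0,0.04,0,0,-1, 0,0,0,0,-1, 0,0,0,0,-1, 0,0,0,0,-1, 0,0,0,0,-1, 0,0,0,0,-1]' >/dev/null
python3 -c "from h import *;where()"
```

```text
t 7.35 inlet mm [-100.6    0.6  153.3] F [-3.4  1.8 -0. ] Rtool in inlet [[-0.003, 1.0, 0.0], [1.0, 0.003, -0.0], [-0.0, 0.0, -1.0]] open 3.2545048925409366e-05
t 8.35 inlet mm [-95.3   0.7 153.3] F [-1.4  0.8 -0.2] Rtool in inlet [[-0.002, 1.0, 0.0], [1.0, 0.002, 0.0], [0.0, 0.0, -1.0]] open 0.00040547399272113164
```

```bash
python3 -m handwheel '[0,0.04,0,0,-1, 0,0.04,0,0,-1, 0,0.04,0,0,-1, 0,0,0,0,-1, 0,0,0,0,-1, 0,0,0,0,-1, 0,0,0,0,-1, 0,0,0,0,-1, 0,0,0,0,-1, 0,0,0,0,-1]' >/dev/null
python3 -c "from h import *;where()"
python3 -m handwheel '[0,0.04,0,0,-1, 0,0.04,0,0,-1, 0,0,0,0,-1, 0,0,0,0,-1, 0,0,0,0,-1, 0,0,0,0,-1, 0,0,0,0,-1, 0,0,0,0,-1, 0,0,0,0,-1, 0,0,0,0,-1]' >/dev/null
python3 -c "from h import *;where()"
```

```text
t 9.35 inlet mm [-95.    0.6 153.4] F [-6.9  0.4 -0.1] Rtool in inlet [[-0.004, 1.0, -0.003], [1.0, 0.004, -0.0], [-0.0, -0.003, -1.0]] open 0.00019955060005979786
t 10.35 inlet mm [-94.8   0.6 153.4] F [-11.2  -0.7   0.7] Rtool in inlet [[-0.005, 1.0, -0.005], [1.0, 0.005, -0.0], [-0.0, -0.005, -1.0]] open -0.00033128146174047046
```

The hard stop is reached: the tool stalled at x = −95 mm while the force rose to 11 N. A yellow pin on the far side of the front collar may lie in my way, so I back off and triangulate its height before going round.

```bash
python3 -m handwheel '[0,-0.4,0,0,-1, 0,-0.4,0,0,-1, 0,-0.2,0,0,-1, 0,0,-0.2,0,-1, 0,0,0,0,-1, 0,0,0,0,-1, 0,0,0,0,-1, 0,0,0,0,-1, 0,0,0,0,-1, 0,0,0,0,-1]' >/dev/null
python3 - <<'E'
from h import *
import cv2
where()
P=lambda n:calibration(n)["mtx"]@np.c_[calibration(n)["R"],calibration(n)["t"]]
for a,b in(((325,97),(205,278)),((318,132),(235,285))):
    X=cv2.triangulatePoints(P("top"),P("side"),np.array(a)/3.9+[230.,160],np.array(b)/3.6+[250.,140]);X=(X[:3]/X[3]).ravel()
    q=X-np.r_[p[:2],0];c,n=np.cos(p[2]),np.sin(p[2]);print("pin",c*q[0]+n*q[1],-n*q[0]+c*q[1],q[2])
im=camera("side")[170:260,240:360,::-1];im2=camera("wrist")[130:310,260:500,::-1]
f=lambda x,k:cv2.resize((255*(x/255.)**.5).astype('uint8'),k,interpolation=cv2.INTER_CUBIC)
cv2.imwrite("pics/d.png",np.hstack([f(im,(400,300)),f(im2,(400,300))]))
E
```

```text
t 11.35 inlet mm [-115.4    0.5  158.2] F [-0.6 -0.8 -0.1] Rtool in inlet [[-0.002, 1.0, 0.0], [1.0, 0.002, -0.0], [-0.0, 0.0, -1.0]] open -1.7005701689732127e-05
pin -0.04730521839501065 0.0540107546593802 0.0786669439206608
pin -0.04596833696091468 0.031510618585292034 0.08175168257821415
```

View pics/d.png

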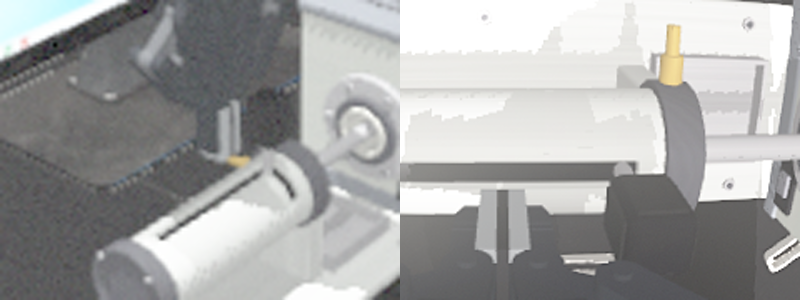

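The view shows the rod home, with the boat inside the furnace and the stem at the corner. The pin is at z ≈ 80 mm, well below the tips. I go round to the far side of the grip.

```bash
python3 -m handwheel '[0.8,0,0,0,-1, 0.8,0,0,0,-1, 0,0.6,0,0,-1, 0,0.6,0,0,-1, 0,0.6,0,0,-1, -0.2,0,0,0,-1, -0.2,0,0,0,-1, -0.1,0,0,0,-1, 0,0,0,0,-1, 0,0,0,0,-1]' >/dev/null
python3 -c "from h import *;where()"
```

```text
t 12.45 inlet mm [-71.2  28.2 158.5] F [0.1 0.8 0.2] Rtool in inlet [[-0.003, 1.0, 0.0], [1.0, 0.003, 0.0], [0.0, 0.0, -1.0]] open 0.00020491848009254537
```

```bash
python3 -m handwheel '[-0.2,0,-0.02,0,-1, -0.2,0,-0.02,0,-1, -0.2,0,-0.02,0,-1, -0.2,0,-0.01,0,-1, -0.2,0,0.03,0,-1, -0.2,0,0.04,0,-1, -0.2,0,0.05,0,-1, 0,0,0,0,-1, 0,0,0,0,-1, 0,0,0,0,-1]' >/dev/null
python3 - <<'E'
from h import *
import cv2
where()
im=camera("side")[170:260,240:360,::-1];im2=camera("wrist")[130:310,260:500,::-1]
f=lambda x,k:cv2.resize((255*(x/255.)**.5).astype('uint8'),k,interpolation=cv2.INTER_CUBIC)
cv2.imwrite("pics/e.png",np.hstack([f(im,(400,300)),f(im2,(400,300))]))
E
```

```text
t 13.45 inlet mm [-70.2  -6.9 156.9] F [ 0.9 -0.7 -0.8] Rtool in inlet [[-0.002, 1.0, 0.0], [1.0, 0.002, -0.001], [-0.001, 0.0, -1.0]] open -9.250782883370944e-06
```

View pics/e.png

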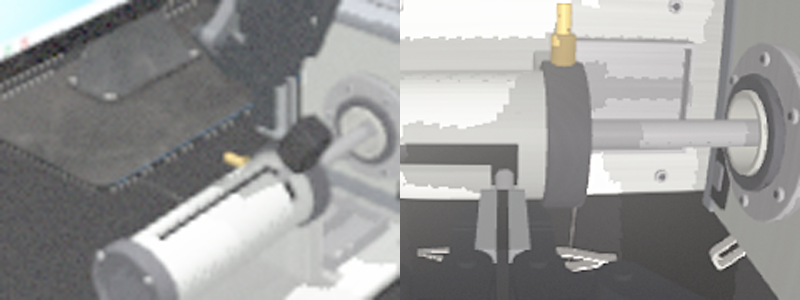

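The grip (305,140) is tilting over in the short leg. I continue along the arc.

```bash
python3 -m handwheel '[-0.14,0,0.05,0,-1, -0.14,0,0.06,0,-1, -0.14,0,0.06,0,-1, -0.13,0,0.08,0,-1, -0.12,0,0.09,0,-1, -0.12,0,0.1,0,-1, -0.12,0,0.1,0,-1, -0.11,0,0.1,0,-1, 0,0,0,0,-1, 0,0,0,0,-1]' >/dev/null
python3 -c "from h import *;where()"
python3 -m handwheel '[-0.04,0,0.06,0,-1, -0.02,0,0.06,0,-1, 0,0,0,0,-1, 0,0,0,0,-1, 0,0,0,0,-1, 0,0,0,0,-1, 0,0,0,0,-1, 0,0,0,0,-1, 0,0,0,0,-1, 0,0,0,0,-1]' >/dev/null
python3 -c "from h import *;where()"
```

```text
t 14.55 inlet mm [-70.4 -32.5 140.8] F [ 0.5 -0.4  0.3] Rtool in inlet [[-0.002, 1.0, 0.0], [1.0, 0.002, -0.001], [-0.001, 0.0, -1.0]] open 0.00023361769116165822
t 15.55 inlet mm [-70.4 -32.9 139.6] F [-0.  -1.1  8.3] Rtool in inlet [[-0.002, 1.0, 0.001], [1.0, 0.002, 0.002], [0.002, 0.001, -1.0]] open 0.00012508128020362073
```

```bash
python3 -m handwheel '[-0.03,0,0.06,0,-1, -0.03,0,0.06,0,-1, 0,0,0,0,-1, 0,0,0,0,-1, 0,0,0,0,-1, 0,0,0,0,-1, 0,0,0,0,-1, 0,0,0,0,-1, 0,0,0,0,-1, 0,0,0,0,-1]' >/dev/null
python3 -c "from h import *;where()"
python3 -m handwheel '[0.05,0,-0.4,0,-1, 0.1,0,-0.8,0,-1, 0,0,-0.8,0,-1, 0,0,-0.8,0,-1, 0.4,0,-0.4,0,-1, 0.8,-0.5,0,0,-1, 0.8,-0.8,0,0,-1, 0.4,-0.8,0,0,-1, 0,-0.8,0,0,-1, 0,-0.8,0,0,-1]' >/dev/null
python3 - <<'E'
from h import *
import cv2
where()
im=camera("side")[150:290,230:410,::-1];im2=camera("top")[160:270,230:435,::-1]
f=lambda x,k:cv2.resize((255*(x/255.)**.5).astype('uint8'),k,interpolation=cv2.INTER_CUBIC)
cv2.imwrite("pics/f.png",np.vstack([f(im,(430,334)),f(im2,(430,231))]))
E
```

```text
t 16.55 inlet mm [-70.4 -32.6 139. ] F [-0.7 -2.8 18.5] Rtool in inlet [[-0.002, 1.0, 0.001], [1.0, 0.002, 0.006], [0.006, 0.001, -1.0]] open -8.102976470149982e-05
t 17.55 inlet mm [-163.9   28.2  214.5] F [ 0.5 -0.8 -0.7] Rtool in inlet [[-0.002, 1.0, -0.0], [1.0, 0.002, -0.001], [-0.001, -0.0, -1.0]] open -0.00019025398211112478
```

View pics/f.png

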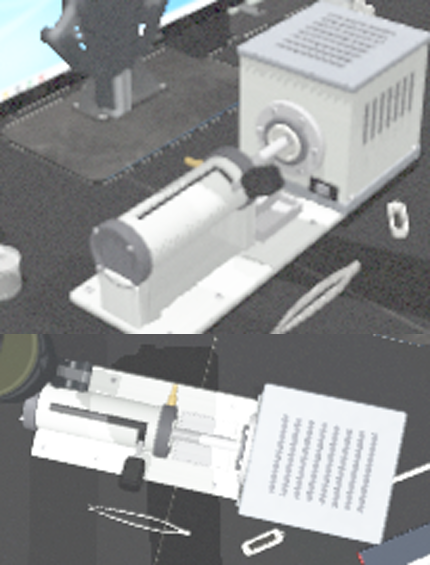

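The handle lies over at the end of the short leg (it stalled at 18 N), the rod is home, the bystanders have not moved and the arm is clear.

```bash
python3 -c "from cell import *;print(finish_job())"
```

```text
the job is handed in; nothing more can be done
None
```

The job is handed in, at about 18 s of the 45 s allowed: I pushed the rod to its hard stop and turned the handle to its stop at the end of the short leg, with shut fingertips only. The last pictures show the tweezers, spare boat and what else was in view still in place; no verdict came back.

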